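# Hold the beam shutter open on a sample cell

### The job

Push the wide round metal sample cell across the bench, without lifting it, until it lies wholly within the round dark pad in front of the low white measuring head. Only then pull the head's spring-return shutter by its upright grip, out of the grey block, until its pointer lines up with the fin of the index clip, and keep it there: finish while still holding the shutter at the mark, because it springs shut when let go. Leave all the other things on the bench where they are.

Things in the scene. Friction and masses are not known exactly. Their poses are not given: they have to be found in the camera images.
- cell: The sample cell, loose: a closed round block of bare metal, 110 mm in diameter, 34 mm high, with a 90 mm cover rising to 38 mm; too wide to grip; about 0.45 kg (varies). Origin: centre of its underside, z up. It starts on the bench 190 to 260 mm left or right of the pad's centre, the way between is clear; the orange-lidded jar stands on the other side.
- pad_center (a point): Centre of the round dark pad, 134 mm in diameter, flat (under 2 mm, no edge to climb) on a thin metal sheet on the bench in front of the measuring head. The cell must come to lie within it.
- head: The measuring head, fixed: white box 170 mm (x) by 260 (y), 65 high, turned up to 0.2 rad. Origin: centre of its underside; x away from the robot, y left along the rails, z up. Pad centre at x = -170 mm, front face at -85. On top: the grey block the shutter comes out of (x -45 to 75, y -130 to -60, top 115 over the bench) and two rails 10 mm high along y at x = -36 and 16.
- shutter: The shutter: slides along head +y out of the grey block, from 0 (shut, at start) to 90 mm. Spring: 4.5 N at shut, plus 0.9 N per 10 mm; snaps shut when let go. Steel tongue 36 mm wide, 8 high, with upright black grip 30 (x) by 14 (y) mm, top 52 above this origin. Origin: foot of the grip, 65 over the bench; axes as the head's. Shut: head x = -10, y = 0, 53 mm free to the block.
- grip_center (a point): Centre of the shutter's upright grip (30 x 14 mm, reaching 18 mm above and 26 mm below this point), 99 mm above the bench; the place to pinch it from above, the fingers closing along the head's y.
- pointer_tip (a point): Tip of the steel pointer bar that sticks out from the foot of the grip towards the robot (head -x), 48 mm from the grip's middle and 80 mm above the bench; it moves with the shutter and has the same head y as the grip's middle.
- index: The index clip, fixed on the head's top near its front edge: a steel foot 22 x 20 mm with an upright dark fin, 3 mm thick along y, 22 mm high, standing at the mark. Origin: centre of its underside, on the head's top; axes parallel to the head's.
- index_mark (a point): Top middle of the index clip's fin, the mark, 87 mm above the bench; it stands 35 to 65 mm along head +y from the pointer of the shut shutter, and 14 mm nearer the robot than the pointer's tip. The shutter is at the mark when pointer and fin have the same head y. Axes parallel to the head's.
- jar: Bystander: amber jar with an orange lid, 68 mm in diameter, 85 mm high; origin under its centre.
- beaker: Bystander: open amber glass cup close to the right end of the head, 60 mm in diameter, 75 mm high; origin under its centre.
- disc: Bystander: small steel disc, 48 mm in diameter, 12 mm high, on the robot's side of the pad; origin under its centre.
- bottle: Bystander: amber bottle, 64 mm in diameter, 150 mm high, far left; origin under its centre.
- tray: Bystander: grey divided tray, 100 x 120 mm, 35 mm high, far right; origin under its centre.
- mug: Bystander: white mug, 76 mm in diameter, 90 mm high, far right; origin under its centre.
- screwdriver: Bystander: screwdriver lying far left; origin under its middle.
There are look-alikes about, which are no part of the job. What is shaped like the cell but green or turquoise is not meant.

How it is judged:
By the outcome, as a careful person would: the job done as asked, in the order asked, and still so for the second after the job is handed in, while the arm keeps its last pose, push and grip.
It also fails if it takes over 58 s, if anything falls off the work surface, if the arm or the gripper's body presses on something with over 40 N, if the wrist force passes 120 N, or if a joint passes its speed limit or range.

### The arm

A 6-joint arm with a two-finger parallel gripper is mounted at the origin on the work surface. World frame = base frame: x ahead of the robot, y to its left, z up, the work surface at z = 0. Lengths are in mm, angles in rad, forces in N, time in s.
With the tool pointing down it reaches from about 300 to 775 mm from the base axis. Payload 14.6 kg.
Tool frame: the origin (TCP) lies between the finger pads; the fingertips stand 8 mm ahead of it and the grasp point (between the pads) lies 11 mm behind it; z points along the fingers, y is the direction in which the jaws open and shut (so a half turn about z gives the same grasp; the last joint's range is limited). The gripper opens to 94 mm and grips with 3 to 60 N. Pads are 16 mm wide; open, the fingers measure 119 mm over their backs; the gripper's body (75 mm by 177 mm) begins 78 mm behind the grasp point.
Start: joints at [1.247, 0.3, 1.521, -0, 1.321, -0.067], TCP at [139.691, 531.955, 213.446] pointing down, gripper open.
Joint ranges: [-3.03, 3.03], [-0.79, 2.21], [0.23, 2.52], [-1.04, 4.18], [0, 3.07], [-2.55, 2.55]. Speed limits (rad/s): [2.22, 2.22, 2.57, 3.14, 3.14, 3.14].

### API

Orientations are given as [roll, pitch, yaw] about the fixed x, y, z axes, in that order (R = Rz(yaw) Ry(pitch) Rx(roll)).
In Python, from cell import manip gives the robot as it stands. The module is installed in compiled form; this text tells all that it offers.
- The arm moves only by the tool send_rows, never from a script. Its argument "series" is a list that holds one entry, the list of rows, each a list of 5 numbers: the opening, from 0 (shut) to 1 (fully open), then the shift along the tool's x, y, z in mm, then the turn about the tool's z in degrees. In form: [[[gripper, dx, dy, dz, roll], ...]]. A call has 1 to 10 rows; each row is the pose to reach, as a shift and turn from the pose commanded when the call began, along the tool's axes at that moment; what a row does not reach only later rows make up. A row lasts 1/10 s, in which the tool goes at most 50 mm and 8.59 degrees, less where a joint would pass 70% of its speed; a pose out of reach is approached as far as the arm can. A call with a gripper value outside its range is refused whole. The fingers move at their own pace and stop on an object; "newtons" is the grip in N (left out, the last holds). Time passes only in rows, so rows that repeat a pose let the fingers close. It gives the time, the measured TCP pose, the force and the opening at its end, in the units of the state.
- manip.read_state(): the state, without advancing time (a new reading comes with each control period).
- manip.camera(name): name is "scene" or "side" or "wrist"; returns a dict with "img" (480x640x3 uint8, red, green, blue), "vfov" (degrees; the focal length in pixels is half the picture's height over the tangent of half this angle, whatever the lens; pixels are square), "cx", "cy" (the principal point, pixels), "pose" (4x4, takes a point from camera to world coordinates); the wrist camera has in their place "T_tool_cam" (4x4, takes a point from camera to tool coordinates, whose origin is the TCP and whose axes are the flange's). Camera axes: x right, y down, z forward; pixel columns grow to the right and rows downward; lengths in mm; the calibration is good to about 2 mm. The wrist camera is an equidistant fisheye: a pixel r from the principal point sees the ray r / f radians off the axis. A picture is of the moment at which its call begins: read the wrist's pose just before it. There is no depth.
- manip.sign_off(): hands the job in, once; it reports no verdict.
Trained networks look in a picture, given as the dict that the camera call returned (one of the last four; its "shot" number tells which), for a name from the list of things; names that differ only in an ending like _2 or _b are one class to them, and where a whole thing is asked for, a point or a joint stands for the part that bears it (a point fixed in the world has none). Each returns a list of dicts, best first, with "conf" (0 to 1); they miss things now and then, are a little off and sometimes report something else, mostly with a low value. They report only what shows in the picture. A call takes as long as a camera call. They do not tell look-alikes from the thing itself.
- manip.find_in(target, picture): "rect" ([left, top, width, height] in pixels, round what is visible of it).
- manip.silhouettes(target, picture): "pixels" (480x640 bool, what is visible of it) and "rect" ([left, top, width, height] in pixels, round what is visible of it).
The state is a dict: "clock": time; "joints": joint angles; "qd": joint speeds; "effort": joint torques, N m; "eef_pos": TCP position; "eef_rot": TCP orientation; "wrist_force": force on the tool from outside, world axes, zero at the start; "moment": the same for the moment, N m; "finger_gap": finger opening in mm.
Only numpy, scipy, OpenCV 4.12 (cv2) and the standard library are available. Lean on these libraries where they do the work, as an engineer would, in place of code of your own. Each camera call takes 0.05 s, during which the arm holds its last target. There are 200 camera calls.

## Working session

There is one attempt and no reset: what is moved stays moved. The work goes in short steps, Python scripts to look and compute and a tool call to move; the robot and the scene stay as the last step left them, time stands still between calls to the robot, and variables do not carry over. Pictures are saved under pics/ and viewed, about 8 in all and at most 12, crops included, and the job is handed in when it is done.

Besides the shell and the picture viewer there is one more tool, called after "Call:" in YAML: its name, and indented under it one key for each argument. send_rows: Moves the arm, as the interface text tells. Its arguments: {"type":"object","properties":{"series":{"type":"array"},"newtons":{"type":"number"}},"required":["series"]}

```bash
mkdir -p pics
cat > h.py <<'E'
import numpy as np, cv2
from scipy.spatial.transform import Rotation as R
from cell import manip
def K(p):
    return 240/np.tan(np.radians(p['vfov'])/2)
def ray(p,u,v,st=None):
    f=K(p)
    if 'pose' in p:
        T=np.array(p['pose']); d=np.array([(u-p['cx'])/f,(v-p['cy'])/f,1.])
    else:
        W=np.eye(4); W[:3,:3]=R.from_euler('xyz',st['eef_rot']).as_matrix(); W[:3,3]=st['eef_pos']
        T=W@np.array(p['T_tool_cam'])
        a=np.array([u-p['cx'],v-p['cy']]); r=np.hypot(*a)+1e-9; th=r/f
        d=np.array([*(np.sin(th)*a/r),np.cos(th)])
    return T[:3,3],T[:3,:3]@d
def at(p,u,v,z,st=None):
    o,d=ray(p,u,v,st); return o+d*(z-o[2])/d[2]
def proj(p,X,st=None):
    f=K(p)
    if 'pose' in p: T=np.array(p['pose'])
    else:
        W=np.eye(4); W[:3,:3]=R.from_euler('xyz',st['eef_rot']).as_matrix(); W[:3,3]=st['eef_pos']; T=W@np.array(p['T_tool_cam'])
    c=T[:3,:3].T@(np.array(X,float)-T[:3,3])
    if 'pose' in p: return np.array([p['cx']+f*c[0]/c[2],p['cy']+f*c[1]/c[2]])
    r=np.hypot(c[0],c[1]); th=np.arctan2(r,c[2]); return np.array([p['cx'],p['cy']])+f*th*c[:2]/r
def save(p,n): cv2.imwrite('pics/'+n,p['img'][:,:,::-1])
E
python3 - <<'E'
from h import *
np.set_printoptions(precision=1,suppress=True)
print(manip.read_state())
for n in ('scene','side'):
    p=manip.camera(n); save(p,n+'0.png'); print(n,np.array(p['pose']),p['vfov'])
    for t in ['cell','pad_center','head','shutter','grip_center','pointer_tip','index','index_mark','jar','disc','beaker']:
        try: r=manip.find_in(t,p)
        except Exception as e: r=[];print(t,e)
        print(t,[(np.round(x['rect']).tolist(),round(x['conf'],2)) for x in r[:3]])
E
```

```text
{'clock': 0.0, 'joints': array([ 1.2,  0.3,  1.5,  0. ,  1.3, -0.1]), 'qd': array([ 0., -0., -0.,  0.,  0.,  0.]), 'effort': array([ -0. , -53.2, -35.3,   0.1,   0. ,  -0. ]), 'eef_pos': array([139.6, 531.7, 212.9]), 'eef_rot': array([-3.1, -0. ,  2.9]), 'wrist_force': array([-0.1,  0.4,  0.6]), 'moment': array([-0.,  0.,  0.]), 'finger_gap': 94.17104359316674}
scene [[   0.2    0.7   -0.7 1652. ]
 [   1.    -0.1    0.1 -220.7]
 [  -0.    -0.7   -0.7 1149.2]
 [   0.     0.     0.     1. ]] 48.124475228482126
cell [([324.0, 200.0, 33.0, 27.0], 0.85), ([133.0, 216.0, 33.0, 29.0], 0.8), ([181.0, 211.0, 34.0, 30.0], 0.76)]
pad_center [([263.0, 244.0, 110.0, 92.0], 0.7)]
head [([264.0, 246.0, 113.0, 96.0], 0.73)]
shutter [([452.0, 193.0, 37.0, 37.0], 0.69), ([100.0, 270.0, 44.0, 40.0], 0.18)]
grip_center [([298.0, 274.0, 30.0, 22.0], 0.6)]
pointer_tip [([301.0, 272.0, 24.0, 26.0], 0.72)]
index [([317.0, 265.0, 13.0, 11.0], 0.64)]
index_mark [([321.0, 264.0, 6.0, 10.0], 0.55)]
jar [([354.0, 216.0, 24.0, 32.0], 0.97)]
disc [([287.0, 236.0, 15.0, 13.0], 0.63)]
beaker [([243.0, 303.0, 21.0, 3
[... 163 characters left out ...]
l [([340.0, 299.0, 33.0, 25.0], 0.93), ([336.0, 176.0, 36.0, 31.0], 0.87), ([454.0, 175.0, 24.0, 33.0], 0.8)]
pad_center [([238.0, 175.0, 130.0, 98.0], 0.61), ([295.0, 229.0, 7.0, 6.0], 0.59)]
head [([237.0, 174.0, 129.0, 103.0], 0.97), ([279.0, 206.0, 23.0, 17.0], 0.28)]
shutter [([276.0, 204.0, 25.0, 24.0], 0.69)]
grip_center [([276.0, 202.0, 22.0, 24.0], 0.8)]
pointer_tip [([276.0, 205.0, 21.0, 21.0], 0.68)]
index [([359.0, 257.0, 12.0, 14.0], 0.38)]
index_mark [([293.0, 228.0, 8.0, 4.0], 0.46)]
jar [([296.0, 285.0, 26.0, 37.0], 0.96), ([390.0, 128.0, 25.0, 34.0], 0.2)]
disc [([359.0, 258.0, 12.0, 14.0], 0.67)]
beaker [([297.0, 169.0, 19.0, 24.0], 0.5), ([201.0, 409.0, 74.0, 35.0], 0.25)]
```

Run:
```python
import cv2
a=cv2.imread('pics/scene0.png')[150:390,60:500]; cv2.imwrite('pics/s0c.png',cv2.resize(a,None,fx=1.8,fy=1.8,interpolation=2))
a=cv2.imread('pics/side0.png')[110:350,170:500]; cv2.imwrite('pics/d0c.png',cv2.resize(a,None,fx=2.4,fy=2.4,interpolation=2))
```

```text
(no output)
```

View pics/s0c.png

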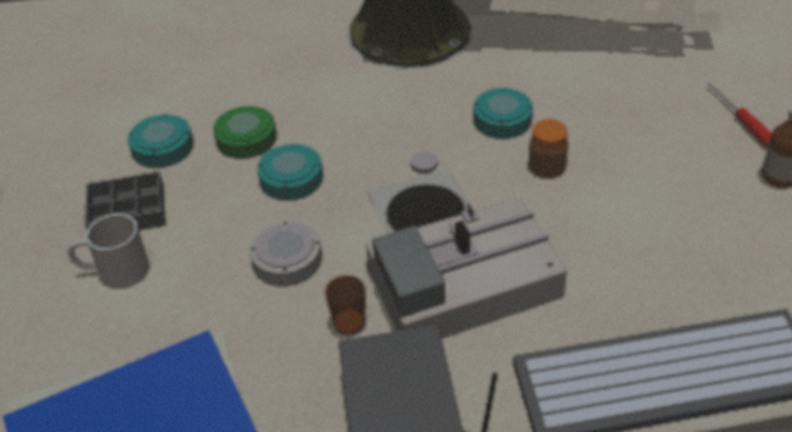

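View pics/d0c.png

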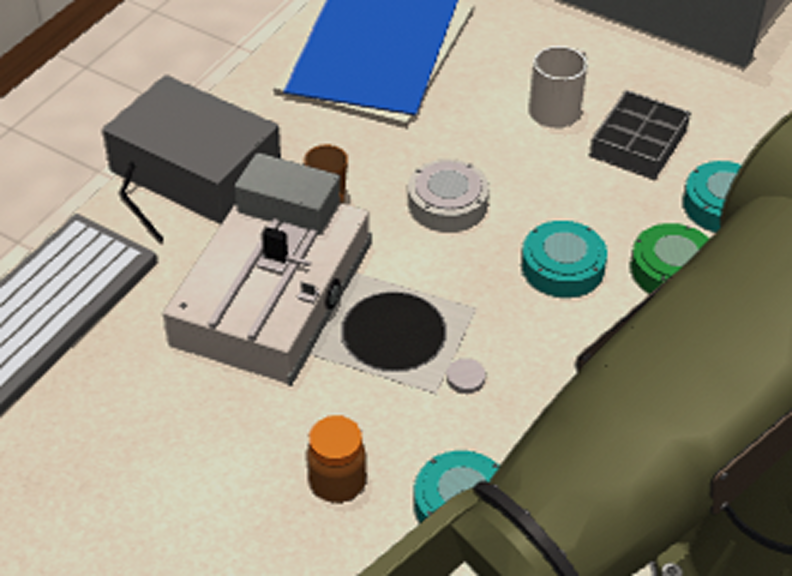

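The metal cell is at scene (219,289) and side (357,190). The four others of its shape are turquoise or green, in scene at about (340,212), (149,229), (196,222) and (221,243), so they are not meant. The side crop confirms bare metal. The pad shows at side (334,248) and scene (296,265). The orange-lidded jar stands on the opposite side, as described.

Run:
```python
from h import *
from scipy.optimize import least_squares
np.set_printoptions(precision=1,suppress=True)
ps=manip.camera('side'); pc=manip.camera('scene')
# pad by darkness
for p,(u,v) in ((ps,(334,248)),(pc,(296,265))):
    g=cv2.cvtColor(p['img'],cv2.COLOR_RGB2GRAY); m=(cv2.GaussianBlur(g,(3,3),0)<60).astype(np.uint8)
    n,l,s,c=cv2.connectedComponentsWithStats(m); i=l[v,u]
    cn=max(cv2.findContours((l==i).astype(np.uint8),0,1)[0],key=len)
    e=cv2.fitEllipse(cv2.convexHull(cn)); print('pad',i,s[i],e,at(p,*e[0],1.5))
    pts=np.array([at(p,*q[0],1.5)[:2] for q in cn]); print(cv2.minEnclosingCircle(pts.astype(np.float32)))
    for x in manip.silhouettes('cell',p)[:6]:
        l,t,w,h=x['rect']; mm=x['pixels']; col=p['img'][mm].mean(0)
        if col.max()-col.min()>30: continue
        cn=max(cv2.findContours(mm.astype(np.uint8),0,1)[0],key=len)
        def res(q):
            a=np.linspace(0,2*np.pi,40)
            P=[proj(p,[q[0]+55*np.cos(b),q[1]+55*np.sin(b),z]) for b in a for z in(0,34)]
            H=cv2.convexHull(np.array(P,np.float32))
            return [cv2.pointPolygonTest(H,(float(k[0][0]),float(k[0][1])),True)for k in cn]
        o=least_squares(res,at(p,l+w/2,t+h/2,20)[:2],diff_step=1e-3,loss='soft_l1')
        print('cell',x['rect'],col,o.x,o.cost)
    for t,z in (('jar',40),('disc',6),('beaker',38)):
        r=manip.find_in(t,p)[:1]
        for x in r: a=x['rect']; print(t,at(p,a[0]+a[2]/2,a[1]+a[3]/2,z))
# head fit in side
L=[((166,316),(85,130,65)),((255,153),(75,-130,115)),((340,178),(-45,-130,115)),((237,187),(75,-60,115)),((327,203),(-45,-60,115)),((370,213),(-85,-130,65))]
def tr(q,X): c,s=np.cos(q[2]),np.sin(q[2]); return [q[0]+c*X[0]-s*X[1],q[1]+s*X[0]+c*X[1],X[2]]
obs=[(np.array(a)/2.4+[170,110],X) for a,X in L]
f=lambda q:np.concatenate([proj(ps,tr(q,X))-a for a,X in obs])
o=least_squares(f,[600,0,0],x_scale=[10,10,.1],loss='soft_l1'); print('head',o.x[:2],'yaw %.3f'%o.x[2],o.fun,'pad',tr(o.x,(-170,0,0)))
for n,z in (('pointer_tip',80),('index_mark',87),('grip_center',99)):
    print(n,[ (x['rect'],round(x['conf'],2)) for x in manip.find_in(n,ps)[:1]])
```

```text
pad 38 [ 314  232   41   32 1018] ((333.7076110839844, 247.65052795410156), (31.156187057495117, 41.15391159057617), 91.44872283935547) [524.9 -56.3   1.5]
((525.6943969726562, -57.648193359375), 62.88595962524414)
cell [293.6, 228.4, 9.0, 6.9] [109.9 103.1 100.2] [627.  -96.9] 29.857767865092672
cell [341.6, 177.9, 29.9, 29.4] [154.5 147.6 141.8] [ 588.9 -290.7] 46.03406618509837
jar [449.8 173.1  40. ]
disc [410.7 -46.2   6. ]
beaker [ 753.9 -248.7   38. ]
pad 29 [276 253  41  25 688] ((294.18756103515625, 264.9834899902344), (22.215702056884766, 42.81300354003906), 78.63397216796875) [516.1 -61.    1.5]
((527.2421264648438, -56.98074722290039), 62.31452560424805)
cell [177.5, 207.8, 36.3, 34.2] [58.1 87.7 61.5] [ 278.3 -341.3] 15.718924354695515
cell [196.7, 274.9, 44.4, 36.3] [108.  107.  106.5] [ 587.5 -289. ] 37.86776669863479
jar [464.5 171.4  40. ]
disc [421.1 -47.6   6. ]
beaker [ 725.7 -207.7   38. ]
head [685.  -23.4] yaw 0.217 [-0.1  0.3  0.6 -0.1  0.9 -1.3 -1.1  0.3 -2.2  3.2  0.7 -1.1] pad [np.float64(518.986683333565), np.float64(-60.00939624706939), 0]
pointer_tip [([276.3, 205.9, 23.7, 21.6], 0.86)]
index_mark [([295.3, 224.9, 6.4, 9.3], 0.62)]
grip_center [([274.2, 201.6, 26.5, 25.4], 0.88)]
```

```bash
cat >> h.py <<'E'
def to(x,y,z,yaw):
    s=manip.read_state(); r=R.from_euler('xyz',s['eef_rot'])
    d=r.inv().apply(np.array([x,y,z])-s['eef_pos']); 
    t=np.degrees((s['eef_rot'][2]-yaw+np.pi)%(2*np.pi)-np.pi)
    print('pos',np.round(s['eef_pos'],1),'rot',np.round(s['eef_rot'],3),'q',np.round(s['joints'],2),'F',np.round(s['wrist_force'],1),'gap',round(s['finger_gap'],1),'t',round(s['clock'],2))
    print('shift',np.round(d,1),'turn',round(t,1))
E
python3 - <<'E'
from h import *
to(575,-350,215,1.834)
np.set_printoptions(precision=1,suppress=True)
p=manip.camera('wrist');print(np.array(p['T_tool_cam']),p['vfov'])
p=manip.camera('scene')
for t in ('mug','tray'):
    for x in manip.find_in(t,p)[:1]: a=x['rect']; print(t,at(p,a[0]+a[2]/2,a[1]+a[3]/2,30))
E
```

```text
pos [139.7 531.9 213.5] rot [3.142 0.    2.885] q [ 1.25  0.3   1.52 -0.    1.32 -0.07] F [0.7 0.6 0.2] gap 93.9 t 1.85
shift [-645.  -742.5   -1.5] turn 60.2
[[  -0.    -1.    -0.2   67.7]
 [   1.    -0.    -0.     0.9]
 [   0.    -0.2    1.  -170.4]
 [   0.     0.     0.     1. ]] 65.70646984690485
mug [ 543.5 -552.3   30. ]
tray [ 429.9 -541.7   30. ]
```

Call:
send_rows:
  series:
    - [[0.64, -32, -37, 0, 3], [0.64, -64, -74, 0, 6], [0.64, -96, -111, 0, 9], [0.64, -128, -148, 0, 12], [0.64, -160, -185, 0, 15], [0.64, -192, -222, 0, 18], [0.64, -224, -259, 0, 21], [0.64, -256, -296, 0, 24], [0.64, -288, -333, 0, 27], [0.64, -320, -370, 0, 30]]

```text
clock: 3.05
eef_pos: [355.7, 90.9, 213.8]
eef_rot: [3.141, 0.001, 2.359]
wrist_force: [0.3, 0.6, -0.7]
finger_gap: 60.0
```

```bash
python3 -c "
from h import *
to(575,-350,215,1.834)"
```

```text
pos [355.7  90.9 213.8] rot [3.141e+00 1.000e-03 2.359e+00] q [ 0.15 -0.12  1.98  0.    1.28 -0.64] F [ 0.3  0.6 -0.7] gap 60.0 t 3.05
shift [-466.4 -158.    -1. ] turn 30.1
```

Call:
send_rows:
  series:
    - [[0.64, -47, -16, 0, 3], [0.64, -94, -32, 0, 6], [0.64, -140, -47, 0, 9], [0.64, -187, -63, 0, 12], [0.64, -234, -79, 0, 15], [0.64, -280, -95, 0, 18], [0.64, -327, -111, 0, 21], [0.64, -374, -127, 0, 24], [0.64, -420, -143, 0, 27], [0.64, -466, -158, 0, 30]]

```text
clock: 4.05
eef_pos: [575.7, -349.3, 213.3]
eef_rot: [3.142, 0.0, 1.835]
wrist_force: [1.1, 0.4, 0.8]
finger_gap: 60.2
```

Run:
```python
from h import *
from scipy.optimize import least_squares
np.set_printoptions(precision=1,suppress=True)
to(575,-350,215,1.834)
st=manip.read_state(); p=manip.camera('wrist'); save(p,'w1.png')
g=cv2.cvtColor(p['img'],cv2.COLOR_RGB2GRAY); print(proj(p,(588,-290,30),st),proj(p,(525,-57,1),st))
for x in manip.silhouettes('cell',p)[:5]:
    mm=x['pixels']; col=p['img'][mm].mean(0); l,t,w,h=x['rect']
    cn=max(cv2.findContours(mm.astype(np.uint8),0,1)[0],key=len)
    def res(q):
        P=[proj(p,[q[0]+55*np.cos(b),q[1]+55*np.sin(b),z],st) for b in np.linspace(0,6.28,40) for z in(0,34)]
        H=cv2.convexHull(np.array(P,np.float32))
        return [cv2.pointPolygonTest(H,(float(k[0][0]),float(k[0][1])),True)for k in cn]
    o=least_squares(res,at(p,l+w/2,t+h/2,20,st)[:2],diff_step=1e-3,loss='soft_l1')
    print('cell',x['rect'],x['conf'],col,o.x,o.cost/len(cn))
for n in ('pad_center','head','index','disc','beaker','grip_center','pointer_tip','index_mark'):
    print(n,[(np.round(x['rect']),round(x['conf'],2)) for x in manip.find_in(n,p)[:2]])
```

```text
pos [ 575.7 -349.3  213.3] rot [3.1 0.  1.8] q [-0.6  0.6  1.1 -0.   1.4 -0.9] F [1.1 0.4 0.8] gap 60.2 t 4.05
shift [-0.5 -0.8 -1.7] turn 0.1
[355.2 169.8] [351.2 -43.8]
cell [294.0, 115.9, 115.9, 109.6] 0.77 [167.3 168.6 172.2] [ 585.4 -290.9] 0.4969259806951502
cell [123.4, 53.7, 109.0, 106.8] 0.76 [ 66.5 110.6 109.2] [ 397.7 -270.3] 0.33767036770128556
cell [23.7, 224.9, 78.6, 88.4] 0.66 [ 69.1 124.6 121.6] [ 268.6 -489.5] 2.8942103794505405
cell [39.0, 105.1, 81.9, 101.0] 0.62 [ 74.1 126.3  84.2] [ 274.6 -343. ] 0.694584982029981
pad_center [(array([267.,   2., 346.,  94.]), 0.58), (array([294., 113., 115., 114.]), 0.26)]
head [(array([263.,   0., 352.,  96.]), 0.83)]
index []
disc []
beaker [(array([473., 105.,  83.,  64.]), 0.65)]
grip_center []
pointer_tip []
index_mark []
```

View pics/w1.png

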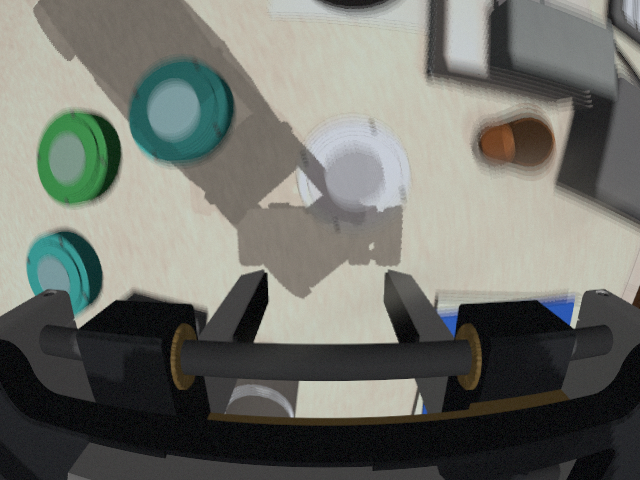

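The wrist picture shows the metal cell at (354,170), with the turquoise cell beside it at (180,108). Measured position is (586,-291), which agrees with the other two cameras.

```bash
python3 -c "
from h import *
to(608,-377,18,1.821)"
```

```text
pos [ 575.2 -346.5  214.4] rot [3.141e+00 1.000e-03 1.839e+00] q [-0.6   0.58  1.12 -0.    1.44 -0.86] F [0.5 0.6 0.1] gap 60.1 t 4.55
shift [-37.9  23.4 196.5] turn 1.0
```

Call:
send_rows:
  series:
    - [[0.64, -38, 23, 0, 1], [0.64, -38, 23, 40, 1], [0.64, -38, 23, 80, 1], [0.64, -38, 23, 120, 1], [0.64, -38, 23, 160, 1], [0.64, -38, 23, 185, 1], [0.64, -38, 23, 196, 1], [0.64, -38, 23, 196, 1]]

```text
clock: 5.35
eef_pos: [607.1, -377.4, 16.8]
eef_rot: [-3.141, -0.001, 1.821]
wrist_force: [0.1, -0.3, 0.7]
finger_gap: 60.2
```

```bash
python3 -c "
from h import *
to(608,-377,18,1.821)
to(526+.248*54,-57-.969*54,18,1.821)
st=manip.read_state(); p=manip.camera('wrist'); save(p,'w2.png')
g=cv2.cvtColor(p['img'],cv2.COLOR_RGB2GRAY)
for x in manip.silhouettes('cell',p)[:3]: print(x['rect'],x['conf'],p['img'][x['pixels']].mean(0))
print(proj(p,(586,-291,38),st),proj(p,(526,-57,1),st))
"
```

```text
pos [ 607.1 -377.4   16.8] rot [-3.141e+00 -1.000e-03  1.821e+00] q [-0.61  0.86  1.13 -0.    1.16 -0.86] F [ 0.1 -0.3  0.7] gap 60.2 t 5.35
shift [ 0.2  0.9 -1.2] turn -0.0
pos [ 607.1 -377.4   16.8] rot [-3.141e+00 -1.000e-03  1.821e+00] q [-0.61  0.86  1.13 -0.    1.16 -0.86] F [ 0.1 -0.3  0.7] gap 60.2 t 5.35
shift [276.5   0.6  -0.9] turn -0.0
[202.2, 0.0, 254.7, 233.4] 0.93 [175.22811918 175.5874612  177.94303745]
[0.0, 1.9, 115.8, 123.5] 0.55 [42.88554269 84.24779065 83.12089232]
[329.18171065 103.08633728] [ 326.82269625 -199.10168104]
```

Call:
send_rows:
  series:
    - [[0.64, 10, 0, 0, 0], [0.64, 22, 0, 0, 0], [0.64, 32, 0, 0, 0], [0.64, 44, 0, 0, 0], [0.64, 58, 0, 0, 0], [0.64, 74, 0, 0, 0], [0.64, 90, 0, 0, 0], [0.64, 106, 0, 0, 0], [0.64, 122, 0, 0, 0], [0.64, 138, 0, 0, 0]]

```text
clock: 6.45
eef_pos: [573.6, -243.7, 18.7]
eef_rot: [3.14, 0.002, 1.82]
wrist_force: [1.4, -3.1, 0.1]
finger_gap: 60.3
```

Call:
send_rows:
  series:
    - [[0.64, 16, 0, 0, 0], [0.64, 30, 0, 0, 0], [0.64, 44, 0, 0, 0], [0.64, 58, 0, 0, 0], [0.64, 70, 0, 0, 0], [0.64, 80, 0, 0, 0], [0.64, 88, 0, 0, 0], [0.64, 94, 0, 0, 0], [0.64, 98, 0, 0, 0], [0.64, 100, 0, 0, 0]]

```text
clock: 7.45
eef_pos: [548.8, -147.1, 17.7]
eef_rot: [3.141, 0.0, 1.82]
wrist_force: [-0.1, -5.5, 5.5]
finger_gap: 60.0
```

```bash
cat > look.py <<'E'
from h import *
from scipy.optimize import least_squares
np.set_printoptions(precision=1,suppress=True)
def cellfit(p,st):
    for x in manip.silhouettes('cell',p)[:4]:
        mm=x['pixels']; col=p['img'][mm].mean(0); l,t,w,h=x['rect']
        if col.max()-col.min()>30: continue
        cn=max(cv2.findContours(mm.astype(np.uint8),0,1)[0],key=len)
        cn=np.array([k for k in cn if 2<k[0][0]<637 and 2<k[0][1]<477])
        def res(q):
            P=[proj(p,[q[0]+55*np.cos(b),q[1]+55*np.sin(b),z],st) for b in np.linspace(0,6.28,40) for z in(0,34)]
            H=cv2.convexHull(np.array(P,np.float32))
            return [cv2.pointPolygonTest(H,(float(k[0][0]),float(k[0][1])),True)for k in cn]
        o=least_squares(res,at(p,l+w/2,t+h/2,20,st)[:2],diff_step=1e-3,loss='soft_l1')
        print('cell',np.round(x['rect']),round(x['conf'],2),o.x,o.cost/len(cn))
if __name__=='__main__':
    import sys
    to(526+.248*54,-57-.969*54,18,1.821)
    st=manip.read_state()
    for n in ('wrist','side','scene'):
        p=manip.camera(n); save(p,n+sys.argv[1]+'.png'); print(n); cellfit(p,st)
E
python3 look.py 3
python3 - <<'E'
import cv2,numpy as np
a=cv2.resize(cv2.imread('pics/side3.png')[150:320,230:430],None,fx=3,fy=3)
b=cv2.resize(cv2.imread('pics/wrist3.png'),None,fx=.0+510/480*.4,fy=510/480*.4)
cv2.imwrite('pics/c3.png',a)
E
```

```text
pos [ 548.8 -147.1   17.7] rot [3.1 0.  1.8] q [-0.3  0.6  1.6 -0.   0.9 -0.6] F [-0.1 -5.5  5.5] gap 60.0 t 7.45
shift [38.9  0.2 -0.3] turn -0.0
wrist
cell [202.  57. 249. 250.] 0.85 [534.6 -94.1] 2.0070413583759694
side
cell [319. 217.  38.  35.] 0.58 [536.  -95.5] 0.13456152274679578
cell [237. 173. 130. 101.] 0.5 [614.7 -26.4] 27.530271962535053
scene
cell [268. 254.  41.  26.] 0.63 [505.7 -93.3] 4.044374926286292
```

View pics/c3.png

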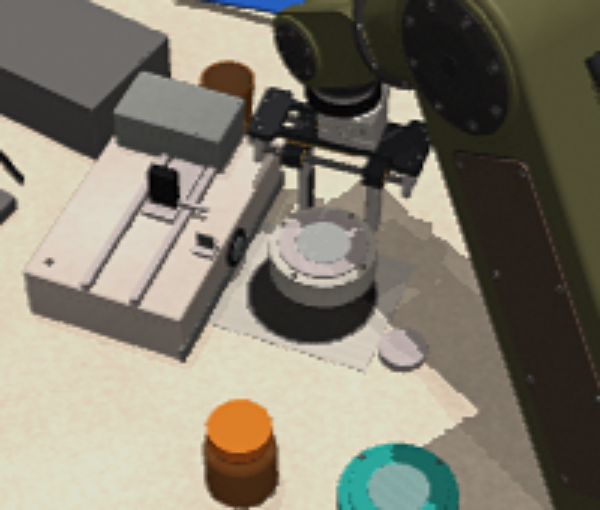

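View pics/wrist3.png

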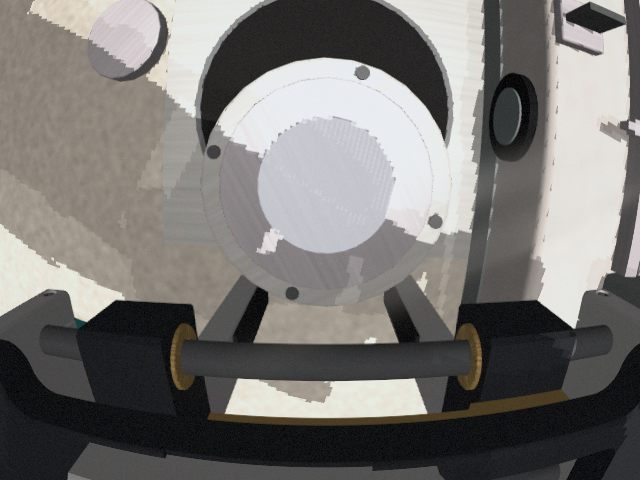

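The cell is at about (535,-95) in the cradle and partly on the pad, with nothing else disturbed. In the wrist picture the pad edges at columns 200 and 452 are centred on the cell at column 326. Next I fit the pad circle for the remaining distance.

Run:
```python
from look import *
st=manip.read_state(); p=manip.camera('wrist')
g=cv2.GaussianBlur(cv2.cvtColor(p['img'],cv2.COLOR_RGB2GRAY),(3,3),0)
m=(g<60).astype(np.uint8); n,l,s,c=cv2.connectedComponentsWithStats(m); i=l[25,320]; print(s[i])
cn=max(cv2.findContours((l==i).astype(np.uint8),0,1)[0],key=len)[:,0]
W=np.array([at(p,*q,1.5,st)[:2] for q in cn]); ok=(cn[:,1]>3)
cell=np.array([535,-94.8])
ok&=np.linalg.norm(W-cell,axis=1)>66
W=W[ok]; print(len(W))
o=least_squares(lambda q:np.linalg.norm(W-q[:2],axis=1)-q[2],[526,-57,65],loss='soft_l1'); print(o.x,np.abs(o.fun).mean())
o=least_squares(lambda q:np.linalg.norm(W-q[:2],axis=1)-67,[526,-57],loss='soft_l1'); print(o.x,np.abs(o.fun).mean())
d=o.x-cell; y=1.821; print('along',d@[np.cos(y),np.sin(y)],'tool y',d@[np.sin(y),-np.cos(y)])
```

```text
[  201     0   247   144 15078]
294
[524.3 -57.5  62.9] 0.19897815249294296
[526.  -63.4] 2.1143086063620395
along 32.66345103526737 tool y -0.9699390558041943
```

Call:
send_rows:
  series:
    - [[0.64, 5, 0, 0, 0], [0.64, 12, 0, 0, 0], [0.64, 19, -1, 0, 0], [0.64, 25, -1, 0, 0], [0.64, 30, -1, 0, 0], [0.64, 34, -1, 0, 0], [0.64, 37, -1, 0, 0], [0.64, 38, -1, 0, 0], [0.64, 38, -1, 0, 0]]

```text
clock: 8.7
eef_pos: [538.2, -110.5, 17.4]
eef_rot: [-3.141, -0.0, 1.82]
wrist_force: [-0.1, 0.1, 0.2]
finger_gap: 60.1
```

Call:
send_rows:
  series:
    - [[0.64, -6, 0, 0, 0], [0.64, -20, 0, 0, 0], [0.64, -45, 0, 0, 0], [0.64, -50, 0, -40, 0], [0.64, -50, 0, -85, 0], [0.64, -50, 0, -130, 0], [0.64, -50, 0, -175, 0], [0.64, -50, 0, -195, 0], [0.64, -50, 0, -195, 0]]

```text
clock: 9.6
eef_pos: [551.7, -160.5, 215.9]
eef_rot: [3.137, 0.003, 1.819]
wrist_force: [0.2, -1.0, -0.7]
finger_gap: 60.5
```

```bash
python3 look.py 4
```

```text
pos [ 551.7 -160.5  215.9] rot [3.1 0.  1.8] q [-0.3  0.3  1.4  0.   1.3 -0.6] F [ 0.2 -1.  -0.7] gap 60.5 t 9.6
shift [ 53.3  -0.3 197.7] turn -0.1
wrist
cell [266.  56. 115. 115.] 0.82 [524. -57.] 0.44343192775552653
side
cell [315. 226.  37.  37.] 0.89 [526.4 -55.9] 0.13499640432255397
scene
cell [277. 250.  40.  27.] 0.9 [518.2 -53.7] 1.7210117711683797
```

View pics/wrist4.png

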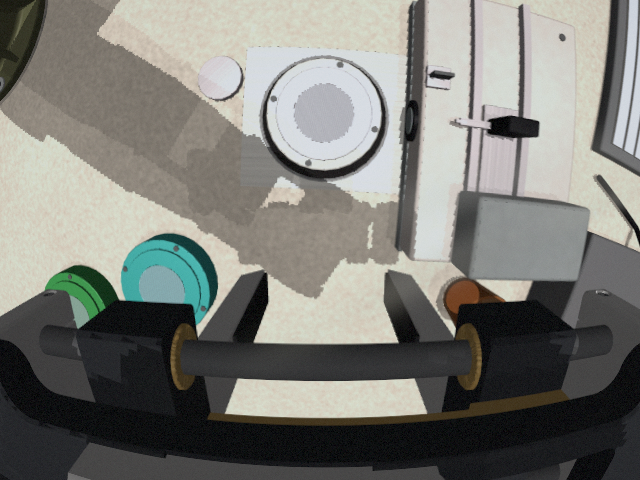

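The cell lies inside the pad with a dark ring all round it, centred at wrist (325,117). In the same picture the grip is at (515,127), the pointer tip at (453,121) and the fin at (442,74).

Run:
```python
from look import *
st=manip.read_state(); p=manip.camera('wrist')
for n in ('grip_center','pointer_tip','index_mark','index'):
    print(n,[(np.round(x['rect']),round(x['conf'],2)) for x in manip.find_in(n,p)[:2]])
L=[((470,194),(-45,-60,115)),((588,206),(75,-60,115)),((576,25),(85,130,65)),((453,121),(-58,0,80)),((527,127),(-10,0,117))]
tr=lambda q,X:[q[0]+np.cos(q[2])*X[0]-np.sin(q[2])*X[1],q[1]+np.sin(q[2])*X[0]+np.cos(q[2])*X[1],X[2]]
f=lambda q:np.concatenate([*[proj(p,tr(q,X),st)-a for a,X in L],(np.array(tr(q,(-170,0,0)))[:2]-[524.5,-57.3])])
o=least_squares(f,[690,-25,.2],x_scale=[10,10,.1],loss='soft_l1'); q=o.x
print(q[:2],'yaw %.3f'%q[2],o.fun)
print('grip',tr(q,(-10,0,99)),'pix',proj(p,tr(q,(-10,0,117)),st))
for d in (35,45,50,55,65): print(d,proj(p,tr(q,(-72,d,87)),st))
im=cv2.resize(p['img'][40:300,400:610,::-1],None,fx=2.8,fy=2.25,interpolation=2)
im=cv2.resize(p['img'][50:250,400:600,::-1],None,fx=3,fy=3,interpolation=2); cv2.imwrite('pics/c5.png',im)
```

```text
grip_center [(array([461., 108.,  83.,  88.]), 0.65)]
pointer_tip [(array([461., 109.,  84.,  88.]), 0.56), (array([197.,  58.,  47.,  46.]), 0.32)]
index_mark [(array([432.,  66.,  28.,  25.]), 0.74)]
index [(array([430.,  66.,  33.,  23.]), 0.86)]
[684.3 -25.7] yaw 0.186 [ 6.6  3.4  5.   5.6  1.  -0.7 -0.3 -0.5 -3.2 -0.7 -7.3  0.2]
grip [np.float64(674.4260971343017), np.float64(-27.541564441463336), 99] pix [523.8 126.3]
35 [441.5  76.2]
45 [441.9  64.7]
50 [442.1  59. ]
55 [442.3  53.4]
65 [442.6  42.3]
```

View pics/c5.png

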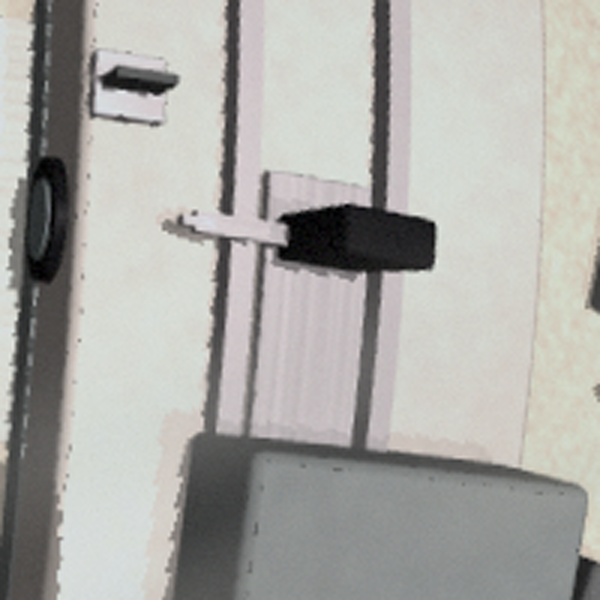

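```bash
cat > fit.py <<'E'
from look import *
tr=lambda q,X:[q[0]+np.cos(q[2])*X[0]-np.sin(q[2])*X[1],q[1]+np.sin(q[2])*X[0]+np.cos(q[2])*X[1],X[2]]
st=manip.read_state(); p=manip.camera('wrist')
def fit(L):
    f=lambda q:np.concatenate([*[proj(p,tr(q,X),st)-a for a,X in L],(np.array(tr(q,(-170,0,0)))[:2]-[524.5,-57.3])])
    o=least_squares(f,[690,-25,.2],x_scale=[10,10,.1],loss='soft_l1'); return o.x,o.fun
E
python3 - <<'E'
from fit import *
L=[((482,202),(-45,-60,115)),((595,213),(75,-60,115)),((459,123),(-58,0,80)),((530,130),(-10,0,117))]
q,r=fit(L); print(q[:2],'yaw %.3f'%q[2],r)
print('grip',np.array(tr(q,(-10,0,99))))
for d in (35,40,45): print(d,proj(p,tr(q,(-72,d,87)),st))
y=q[2]
t=tr(q,(-10,0,99)); to(t[0],t[1],175,y)
E
```

```text
[691.1 -26.3] yaw 0.184 [ 0.7 -1.8  1.3  1.2 -0.2  0.5 -0.6 -0.1 -0.5 -0.1]
grip [681.3 -28.2  99. ]
35 [448.1  79.5]
40 [448.4  73.7]
45 [448.6  68. ]
pos [ 550.7 -159.1  212.3] rot [-3.1 -0.   1.8] q [-0.3  0.3  1.4  0.   1.3 -0.6] F [-0.2  0.1 -0.3] gap 59.9 t 10.2
shift [ 94.6 158.9  37.3] turn 93.8
```

Call:
send_rows:
  series:
    - [[0.55, 10, 16, 0, 8], [0.55, 20, 32, 0, 16], [0.5, 30, 48, 0, 24], [0.5, 40, 64, 0, 32], [0.5, 50, 80, 0, 40], [0.5, 60, 96, 5, 48], [0.5, 70, 112, 10, 56], [0.5, 80, 128, 15, 64], [0.5, 90, 144, 20, 72], [0.5, 94, 159, 25, 80]]

```text
clock: 11.2
eef_pos: [682.1, -27.7, 187.1]
eef_rot: [-3.141, 0.0, 0.419]
wrist_force: [-0.6, -0.4, -0.2]
finger_gap: 46.9
```

```bash
python3 -c "
from h import *
to(681.3,-28.2,175,0.184)"
```

```text
pos [682.1 -27.7 187.1] rot [-3.141  0.     0.419] q [-0.09  0.62  1.12  0.    1.4   1.06] F [-0.6 -0.4 -0.2] gap 46.9 t 11.2
shift [-0.9  0.1 12.1] turn 13.5
```

Call:
send_rows:
  series:
    - [[0.5, -1, 0, 6, 7], [0.5, -1, 0, 12, 13.5], [0.5, -1, 0, 12, 13.5]]

```text
clock: 11.5
eef_pos: [680.3, -29.1, 174.3]
eef_rot: [-3.141, 0.002, 0.187]
wrist_force: [0.2, 0.4, 0.2]
finger_gap: 47.1
```

Run:
```python
from fit import *
to(681.3,-28.2,88,0.184)
q=np.array([691.1,-26.3,.184])
for n,X in (('griptop',(-10,0,117)),('tip',(-58,0,80)),('fin40',(-72,40,87))): print(n,proj(p,tr(q,X),st))
cv2.imwrite('pics/w6.png',p['img'][:,:,::-1])
```

```text
pos [680.5 -29.2 175.1] rot [-3.1  0.   0.2] q [-0.1  0.6  1.1  0.   1.4  1.3] F [ 0.3 -0.4  0.4] gap 46.7 t 11.55
shift [ 1.  -0.8 87.1] turn 0.4
griptop [326.6 258. ]
tip [326.4 304.6]
fin40 [274.5 324.2]
```

View pics/w6.png

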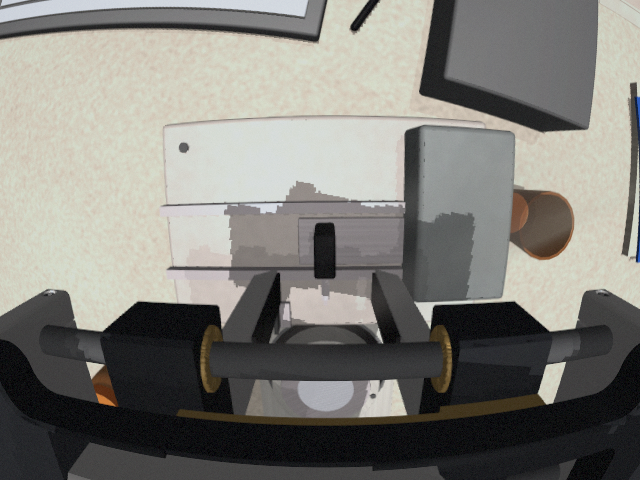

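The grip at (325,250) is centred between the open fingers, with clear space to the grey block at column 405. Descending and pinching.

Call:
send_rows:
  series:
    - [[0.5, 1, -0.5, 20, 0], [0.5, 1, -0.5, 45, 0], [0.5, 1, -0.5, 68, 0], [0.5, 1, -0.5, 82, 0], [0.5, 1, -0.5, 87, 0], [0.5, 1, -0.5, 87, 0]]

```text
clock: 12.15
eef_pos: [681.6, -28.6, 88.6]
eef_rot: [-3.142, 0.0, 0.189]
wrist_force: [0.1, 0.5, 0.6]
finger_gap: 47.0
```

Call:
send_rows:
  series:
    - [[0.3, 0, 0, 0, 0], [0.15, 0, 0, 0, 0], [0.1, 0, 0, 0, 0], [0.05, 0, 0, 0, 0], [0, 0, 0, 0, 0], [0, 0, 0, 0, 0], [0, 0, 0, 0, 0]]
  newtons: 35

```text
clock: 12.85
eef_pos: [681.6, -28.0, 88.8]
eef_rot: [-3.141, -0.0, 0.189]
wrist_force: [-2.4, 4.7, 3.6]
finger_gap: 13.6
```

Run:
```python
from fit import *
q=np.array([691.1,-26.3,.184])
t=tr(q,(-10,40,99));to(t[0],t[1],88,.184)
for n in ('side','scene'):
    s=manip.camera(n); cellfit(s,st)
    for m in ('index_mark','pointer_tip','index'): print(n,m,[(np.round(x['rect'],1),round(x['conf'],2)) for x in manip.find_in(m,s)[:1]])
    print([proj(s,tr(q,X)) for X in ((-72,40,87),(-58,0,80))])
```

```text
pos [681.6 -28.   88.8] rot [-3.1 -0.   0.2] q [-0.1  0.7  1.2  0.   1.2  1.3] F [-1.8  5.4  4.5] gap 14.0 t 12.9
shift [ -0.1 -39.9   0.8] turn 0.3
cell [315. 226.  36.  35.] 0.83 [525.5 -56.7] 0.28650409114905023
side index_mark [(array([277.6, 204.5,  20.5,  20.9]), 0.41)]
side pointer_tip [(array([276.7, 207.4,  24. ,  19.3]), 0.53)]
side index []
[array([298.3, 228.4]), array([299.6, 219.6])]
cell [278. 258.  33.  23.] 0.84 [515.3 -48.2] 1.7052817018482174
cell [334. 198.  20.  31.] 0.83 [313.5 120.9] 2.450665152003635
scene index_mark []
scene pointer_tip [(array([300.5, 274.8,  25.7,  23.7]), 0.56)]
scene index []
[array([320.6, 264.3]), array([309.2, 273.3])]
```

Call:
send_rows:
  series:
    - [[0, 0, -4, 0, 0], [0, 0, -9, 0, 0], [0, 0, -14, 0, 0], [0, 0, -19, 0, 0], [0, 0, -24, 0, 0], [0, 0, -29, 0, 0], [0, 0, -34, 0, 0], [0, 0, -37, 0, 0], [0, 0, -39, 0, 0], [0, 0, -39, 0, 0]]

```text
clock: 14.4
eef_pos: [674.4, 8.6, 88.8]
eef_rot: [3.14, -0.0, 0.188]
wrist_force: [-0.1, -7.3, 2.8]
finger_gap: 13.9
```

Run:
```python
from fit import *
q=np.array([691.1,-26.3,.184])
t=tr(q,(-10,39,99));to(t[0],t[1],88,.184)
s=manip.camera('side'); c=manip.camera('scene')
for m in (s,c): print([proj(m,tr(q,X)) for X in ((-72,39,87),(-58,39,80))])
u=lambda m,x,y,w,h,f: cv2.resize(m['img'][y:y+h,x:x+w,::-1],None,fx=f,fy=f,interpolation=2)
a=u(s,255,190,80,60,6.25); b=u(c,285,240,60,60,5)
w=u(p,200,220,160,120,3)
im=np.zeros((600,800,3),np.uint8); im[:300,:400]=cv2.resize(a,(400,300)); im[:300,400:700]=b; im[300:,:400]=cv2.resize(w,(400,300))
im[300:,400:]=cv2.resize(p['img'][:,:,::-1],(400,300)); cv2.imwrite('pics/c7.png',im); save(s,'s7.png')
```

```text
pos [674.4   8.5  88.8] rot [ 3.1 -0.   0.2] q [-0.   0.7  1.2 -0.   1.2  1.3] F [-0.4 -8.5  3.9] gap 13.7 t 14.45
shift [ 0.1 -1.7  0.8] turn 0.2
[array([298.4, 228.2]), array([294.2, 228.5])]
[array([320.3, 264.4]), array([322.2, 269.5])]
```

View pics/c7.png

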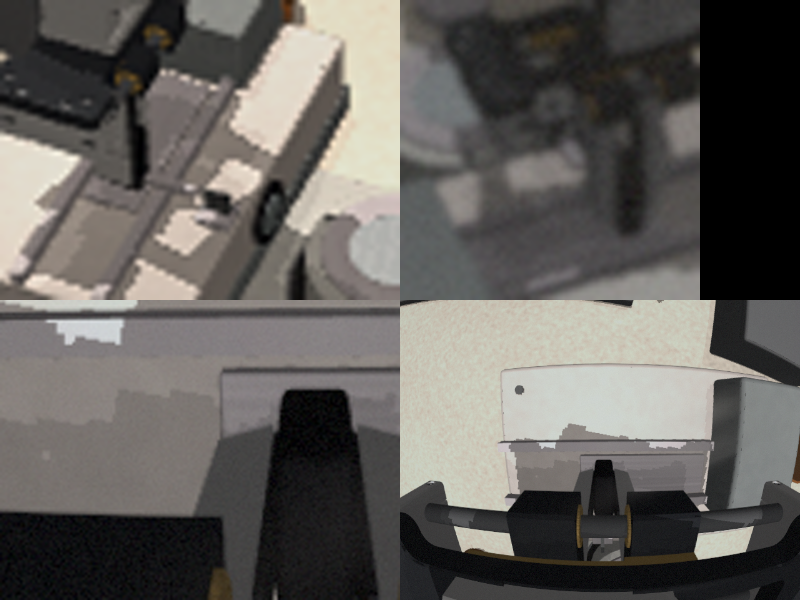

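Side crop: the pointer end meets the fin at about side (297,229), close to aligned. To refine the mark distance I use the near wrist picture from before (wrist3), where the fin and pointer show large.

Run:
```python
from h import *
im=np.zeros((600,800,3),np.uint8)
a=cv2.imread('pics/wrist3.png')[0:150,540:640]; im[:,:400]=cv2.resize(a,(400,600),interpolation=2)
s=cv2.imread('pics/s7.png')[212:242,280:320]; im[:300,400:]=cv2.resize(s,(400,300),interpolation=cv2.INTER_CUBIC)
c=cv2.imread('pics/c5.png')[40:265,80:380]; im[300:,400:]=cv2.resize(c,(400,300),interpolation=2)
cv2.imwrite('pics/c8.png',im)
```

```text
(no output)
```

View pics/c8.png

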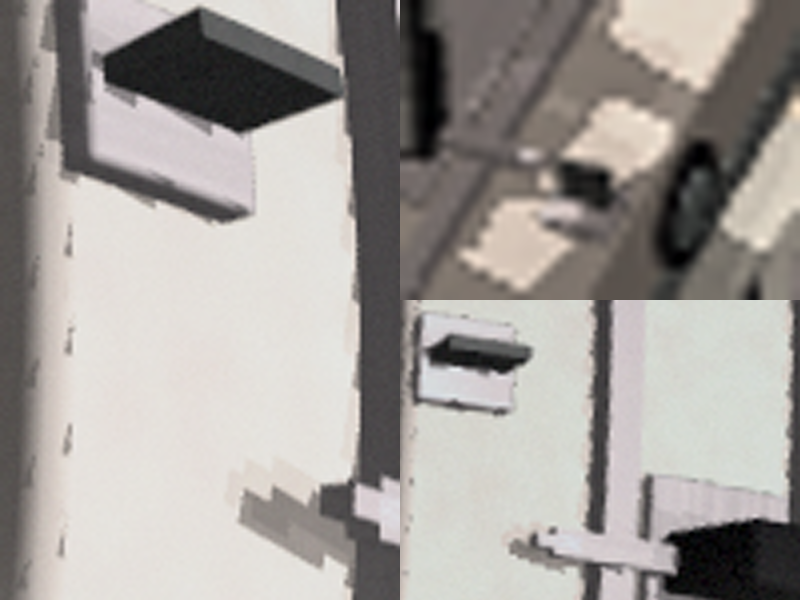

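Run:
```python
from fit import *
pd=lambda u,v,z,s:at(p,u,v,z,s)[:2]
y=.187; hx=np.array([np.cos(y),np.sin(y)]); hy=np.array([-np.sin(y),np.cos(y)])
for s,F,T in (({'eef_pos':[548.8,-147.1,17.7],'eef_rot':[3.141,0,1.82]},(607.5,12.5),(624,125.5)),({'eef_pos':[550.7,-159.1,212.3],'eef_rot':[-3.1415,0,1.82]},(448.7,74.8),(461.2,123.3))):
    a,b=pd(*F,87,s),pd(*T,80,s); print(a,b,'dx',(b-a)@hx,'dy',(a-b)@hy, 'tip y vs head',(b-[691.1,-26.3])@hy)
# now, side
s=manip.camera('side')
F=(280+178/10,212+17);T=(280+135/10,212+15.5)
a,b=at(s,*F,87)[:2],at(s,*T,80)[:2];print('side now: tip-fin dx',(b-a)@hx,'fin ahead by',(a-b)@hy)
st=manip.read_state();print(st['eef_pos'],(st['eef_pos'][:2]-[681.6,-28.3])@hy)
```

```text
[611.9  -3.5] [633.1 -38.9] dx 14.20376554016087 dy 38.77139644469368 tip y vs head -1.63405047192931
[613.5  -3. ] [636.1 -38.2] dx 15.72248523152756 dy 38.71033568684354 tip y vs head -1.4273202765141573
side now: tip-fin dx 17.071714059978035 fin ahead by 6.44357644811435
[674.4   8.4  88.8] 37.433641646729306
```

Both wrist pictures put the mark 38.7 mm from the shut pointer, and their 14 to 16 mm in x fits the given 14 mm. The arm has moved 37.4 mm, so it lags a little against the spring. I add 1.3 mm.

Call:
send_rows:
  series:
    - [[0, 0, -0.7, 0, 0], [0, 0, -1.4, 0, 0], [0, 0, -1.4, 0, 0], [0, 0, -1.4, 0, 0]]

```text
clock: 15.05
eef_pos: [674.2, 9.8, 88.8]
eef_rot: [3.14, -0.0, 0.188]
wrist_force: [-1.6, -7.7, 3.0]
finger_gap: 13.5
```

Run:
```python
from fit import *
y=.187; hy=np.array([-np.sin(y),np.cos(y)])
print(np.mean([(manip.read_state()['eef_pos'][:2]-[681.6,-28.3])@hy for _ in range(3)]), st['finger_gap'],st['wrist_force'])
s=[manip.camera('side') for _ in range(4)]
im=np.mean([k['img'] for k in s],0).astype(np.uint8); cellfit(s[-1],st)
q=np.array([691.1,-26.3,.186]); f=16
b=cv2.resize(im[214:242,280:320,::-1],None,fx=f,fy=f,interpolation=cv2.INTER_CUBIC)
for X,c in (((-72,38.7,87),(0,0,255)),((-58,38.7,80),(0,255,0)),((-72,38.7,65),(255,0,0))):
    u=proj(s[0],tr(q,X)); print(u); cv2.circle(b,(int((u[0]-280+.5)*f),int((u[1]-214+.5)*f)),4,c,-1)
cv2.imwrite('pics/c9.png',b)
```

```text
38.794907629809195 13.52839145176976 [-1.6 -7.7  3. ]
cell [318. 226.  34.  37.] 0.92 [524.3 -58.5] 0.31102716482767434
[298.5 228.1]
[294.2 228.4]
[298.8 233.1]
```

View pics/c9.png

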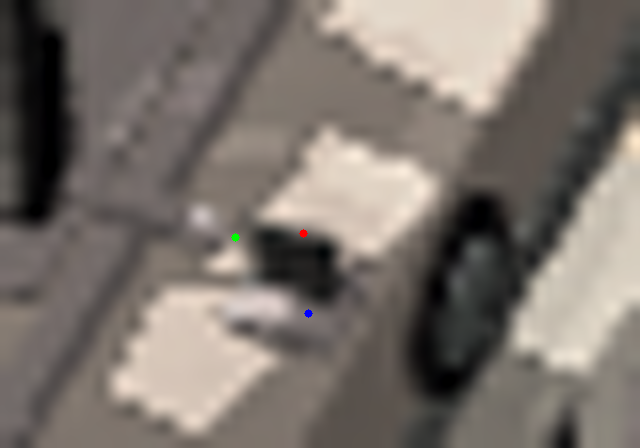

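The cell holds at (524,-58) and the shutter is pinched at 38.8 mm. In the side crop the fin falls on its predicted spot and the pointer tip is within about 1.5 mm, which is the limit of that picture. Handing in.

```bash
python3 -c "
from h import *
p=manip.camera('side')
for t,z in (('jar',40),('disc',6)):
    a=manip.find_in(t,p)[0]['rect']; print(t,at(p,a[0]+a[2]/2,a[1]+a[3]/2,z))
print(manip.sign_off())"
```

```text
jar [452.39124118 163.85650121  40.        ]
disc [411.11751117 -38.89359251   6.        ]
the job is handed in; nothing more can be done
None
```

I pushed the sample cell onto the dark pad, then pulled the shutter out to the index mark. I handed the job in at about 15 s with the gripper still holding the shutter there.

**Cell:** My last fit put its centre at (524, -58) mm; the pad's centre measured (524, -57.5), and the cell has 12 mm of room all round. The wrist picture after the push showed a dark ring right round it.

**Shutter:** Two wrist pictures put the mark 38.7 mm from the shut position, and the arm's measured pull was 38.8 mm. The side camera suggested the pointer might be about 1.5 mm short. That is about as fine as that picture can show, so I left it.

**Other things on the bench:** The arm never worked near the jar, and it cleared the disc by roughly 20 mm. The last side-camera readings differed from the first by 9 mm for the jar and 7 mm for the disc, in opposite directions. I take this as detector noise, partly because the two fixed cameras already disagreed by 10–15 mm on those same objects, but I did not check it further. I did not re-measure the others at the end.

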